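# Close the casting cassette and keep it pressed

### The arm

A 6-joint arm with a two-finger parallel gripper is mounted at the origin on a cart in front of the work surface, level with it; the furniture and walls round the work are solid. World frame = base frame: x ahead of the robot, y to its left, z up, the work surface at z = 0. Lengths are in m, angles in rad, forces in N, time in s.
With the tool pointing down it reaches from about 0.3 to 0.775 m from the base axis. Payload 14.6 kg.
Tool frame: the origin (TCP) lies midway between the tips of the shut fingers; the grasp point (between the pads) lies 19 mm behind it (r.hold_point_z is the distance from the TCP to the grasp point, in m); z points along the fingers, y is the line along which they close (so a half turn about z gives the same grasp; the last joint's range is limited). The gripper opens to 85 mm and grips with 20 to 120 N. Pads are 22 mm wide; open, the fingers measure 114 mm over their backs; the gripper's body (76 mm by 85 mm) begins 54 mm behind the grasp point. The pads swing forward as they close: fully open they stand 13 mm farther back than shut.
Start: joints at [-1.314, 0.3, 1.521, -0, 1.321, -0.067], TCP at [0.175, -0.521, 0.231] pointing down, gripper open.
Joint ranges: [-3.03, 3.03], [-0.79, 2.21], [0.23, 2.52], [-1.04, 4.18], [0, 3.07], [-2.55, 2.55]. Speed limits (rad/s): [2.22, 2.22, 2.57, 3.14, 3.14, 3.14].

### API

Orientations are given as a rotation vector (axis times angle).
In Python, from workcell import r gives the robot as it stands. Calls block until the motion is done:
- r.goto(position, orientation): joint-space move of the TCP to a pose.
- r.move_l(position, attitude=None, v=0.15, until_force=None): straight line of the TCP; attitude=None keeps the orientation; v is the mean speed in m/s. With until_force (N) it stops when the force on the tool has changed by that much, and returns True; else False.
- r.goto_joints(angles): joint-space move.
- r.command_gripper(opening, grip_force=None): opening from 0.0 (shut) to 1.0 (fully open); grip_force is the grip in N (None keeps the last); returns when the fingers have stopped.
- r.sleep(seconds).
- r.solve_ik(position, orientation): joint angles nearest the present ones, or None.
- r.camera(name): name is "scene" or "top" or "wrist"; returns a dict with "img" (400x640x3 uint8, red, green, blue), "z_map" (400x640 float32, m along the optical axis (not along the pixel's ray), 0 where there is no reading), "fov_y" (degrees; the focal length in pixels is half the picture's height over the tangent of half this angle, whatever the lens; pixels are square), "cx", "cy" (the principal point, pixels), "k1" (the pictures are not rectified: a ray, as slopes to the right and down, at radius r is drawn at 1 + k1 r^2 times it, then the intrinsics apply), "position" and "rotation" of the camera in the world; the wrist camera has in their place "tool_from_camera" (4x4, takes a point from camera to tool coordinates, whose origin is the TCP and whose axes are the flange's). Camera axes: x right, y up, looking along -z (the intrinsics and any distortion apply to the point x, -y, -z); pixel columns grow to the right and rows downward; lengths in m; the calibration is good to about 2 mm. A picture is of the moment at which its call begins: read the wrist's pose just before it.
A pose or a line that the arm cannot do raises r.Unreachable and nothing moves.
- r.job_done(): hands the job in; it is judged then, once.
Readings, each from a call of its own:
- r.get_time_s(): time.
- r.get_joints(): joint angles.
- r.get_qd(): joint speeds.
- r.get_tau(): joint torques, N m.
- r.get_position(): TCP position.
- r.get_eef_rot(): TCP orientation.
- r.get_contact_force(): force on the tool from outside, world axes, zero at the start.
- r.get_ft_torque(): the same for the moment, N m.
- r.get_opening(): opening from 0.0 (shut) to 1.0 (fully open).
- r.get_grip_force(): force on a finger pad.
Only numpy, scipy, OpenCV 4.12 (cv2) and the standard library are available. Lean on these libraries where they do the work, as an engineer would, in place of code of your own. Each camera call takes 0.05 s, during which the arm holds its last target. There are 200 camera calls.

### The job

Close the casting cassette: draw the blue plate up out of its slot in the grey rack, push it by its two holes onto the two dowels of the standing back half until it lies flush against the back half, with the orange sprung frame pushed in, and finish while the gripper is still holding it pressed home (the springs push it off again if you let go). Leave the white plate in the rack and do not disturb the other things on the bench.

Things in the scene. Friction and masses are not known exactly. Their poses are not given: they have to be found in the camera images.
- front_plate: Loose blue plate, black band along its top edge, 0.1 kg: 8 mm thick (x), 100 mm wide (y), 100 mm tall (z). Origin: middle of lower edge, mid-thickness. Two through holes, 9 mm across, along x, at y = +-38 mm, 30 mm above the lower edge. Same either way round (half turn about z). Starts upright in either rack slot.
- blank_plate: White plate of the same outer size (8 x 100 x 100 mm, same axes and origin) without holes, standing in the other rack slot; stays there.
- rack: Grey slotted rack, fixed, 112 (x) x 126 (y) x 65 mm tall. Origin: centre of underside. Slots at x = +35 and -35 mm hold the plates upright, faces square to the rack's x, lower edges 6 mm and top edges 106 mm above the bench. Grooves (10.4 mm wide) hold only the outer 9 mm of each side edge; along the middle of the plates the rack is open above its floor.
- back_half: Standing back half, fixed. Origin on the bench below the middle of its flat front face (plane x = 0, looking to its -x). Grey slab behind it 116 mm wide, 72 mm tall. Dowels stick out to -x: 7 mm thick for 9 mm, then tapering to a 2.4 mm tip 19 mm from the face. Plate home: its origin at (-4, 0, 20) mm here, x axes parallel (either way), its top edge 48 mm above the slab.
- dowel_left (a point): Foot of the left (+y) dowel: on its axis, in the front face of the back half, at y = +38 mm, 50 mm above the bench; axes as the back half.
- dowel_right (a point): Foot of the right (-y) dowel: on its axis, in the front face of the back half, at y = -38 mm, 50 mm above the bench; axes as the back half.
- seal_frame (a joint): Orange sprung frame (52 mm wide, 34 mm tall, centre 51 mm above the bench) in the face of the back half, between the dowels: 0 when it stands out 5 mm, 0.005 when pressed flush with the face. Springs push it back out with 2 N at 0 and 4.5 N at 0.005.
- timer: White timer lying flat, 66 x 62 x 18 mm; origin under its centre. Leave alone.
- tape_roll: Roll of tan tape lying flat, 96 mm across, 25 mm tall; origin under its centre. Leave alone.
- loop_coil: Small green coil of tubing lying flat, 45 x 57 x 13 mm; origin under its centre. Leave alone.
- cryo_box: Pale card freezer box, 133 x 133 x 52 mm; origin under its centre. Leave alone.

How it is judged:
By the outcome, as a careful person would: the job done as asked, in the order asked, and still so for the second after the job is handed in, while the arm keeps its last pose, push and grip.
It also fails if it takes over 38 s, if anything falls off the work surface, if the arm or the gripper's body presses on something with over 40 N, if the wrist force passes 120 N, or if a joint passes its speed limit or range.

## Working session

There is one attempt and no reset: what is moved stays moved. The work goes in short steps, each a Python script; the robot and the scene stay as the last script left them, time stands still between calls to the robot, and variables do not carry over. Pictures are saved under pics/ and viewed, at most 10 in all, crops included, and the job is handed in when it is done.

```bash
mkdir -p pics; ls; cat > h.py <<'E'
import numpy as np, cv2
from scipy.spatial.transform import Rotation as R
from workcell import r
def cloud(c,T=None):
    """world points HxWx3 (nan where no depth)"""
    h,w=c["z_map"].shape; f=h/2/np.tan(np.radians(c["fov_y"])/2)
    K=np.array([[f,0,c["cx"]],[0,f,c["cy"]],[0,0,1.]])
    u,v=np.meshgrid(np.arange(w),np.arange(h))
    p=np.stack([u,v],-1).reshape(-1,1,2).astype(float)
    n=cv2.undistortPoints(p,K,np.array([c["k1"],0,0,0.])).reshape(h,w,2)
    z=np.where(c["z_map"]>0,c["z_map"],np.nan)
    P=np.stack([n[...,0]*z,-n[...,1]*z,-z],-1)
    if T is None:
        Rm=np.array(c["rotation"]); Rm=Rm if Rm.shape==(3,3) else R.from_rotvec(Rm).as_matrix()
        return P@Rm.T+np.array(c["position"])
    return P@T[:3,:3].T+T[:3,3]
def wrist():
    T=np.eye(4);T[:3,3]=r.get_position();T[:3,:3]=R.from_rotvec(r.get_eef_rot()).as_matrix()
    c=r.camera("wrist"); return c,cloud(c,T@np.array(c["tool_from_camera"]))
def save(n,img): cv2.imwrite(f"pics/{n}.png",img[...,::-1])
E
python3 - <<'E'
from h import *
for n in("scene","top"):
    c=r.camera(n); save(n,c["img"]); P=cloud(c); np.savez(n,P=P,img=c["img"]); print(n,c["position"],np.array(c["rotation"]).shape,c["fov_y"],c["k1"])
print(r.get_time_s(),r.get_opening(),r.hold_point_z)
E
```

```text
pics
scene [-0.07508831  0.80363722  0.57335019] (3,) 49.90328517769334 -0.040786411859445114
top [0.41075086 0.1037209  1.03253723] (3,) 51.30460089584506 -0.02302737539342202
0.1 1.0037170877843395 0.0187
```

View pics/scene.png

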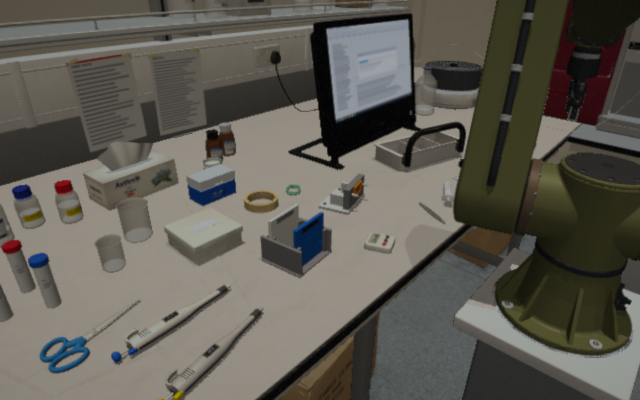

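View pics/top.png

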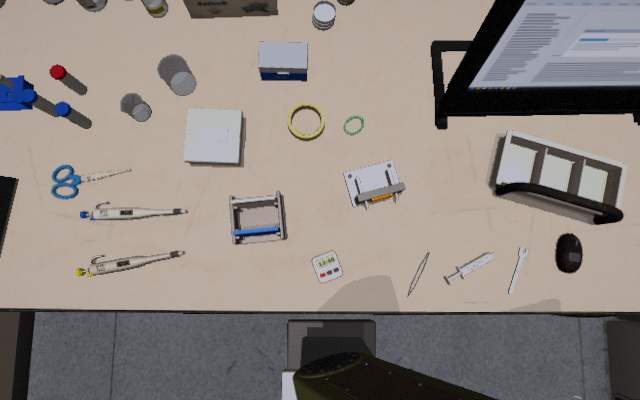

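The blue plate stands in the near slot of the rack (top view about 258,232) with the white plate in the far one. The back half is at about (380,190) with its dowels and orange frame facing the robot, slightly turned. Next I'll measure both from the depth maps.

```bash
python3 - <<'E'
from h import *
for n in("top","scene"):
    d=np.load(n+".npz");P=d["P"];img=d["img"].astype(int);hsv=cv2.cvtColor(d["img"],cv2.COLOR_RGB2HSV)
    box=(215,180,300,255) if n=="top" else (255,195,335,275)
    m=np.zeros(P.shape[:2],bool);m[box[1]:box[3],box[0]:box[2]]=1
    H,S,V=hsv[...,0],hsv[...,1],hsv[...,2]
    b=m&(H>100)&(H<125)&(S>130)
    def rect(q,name):
        q=q[~np.isnan(q[:,0])]
        c,s,a=cv2.minAreaRect(q[:,:2].astype(np.float32)); print(n,name,len(q),np.round(c,4),np.round(s,4),round(a,2),'z',np.percentile(q[:,2],[5,50,95]).round(4))
    rect(P[b],"blue"); 
    z=P[...,2]
    rect(P[m&(z>.045)&(z<.075)],"rack")
    rect(P[m&(z>.098)&(z<.112)],"tops")
    box=(335,150,412,215) if n=="top" else (315,165,372,215)
    m[:]=0;m[box[1]:box[3],box[0]:box[2]]=1
    rect(P[m&(z>.064)&(z<.08)],"slabtop")
    o=m&(H>5)&(H<22)&(S>150); rect(P[o],"orange")
    rect(P[m&(z>.005)&(z<.03)],"foot")
    rect(P[m&(z>.04)&(z<.058)],"mid(dowel)")
d=np.load("top.npz");P=d["P"]
print(P[300,100],P[120,420])
img=d["img"]; save("crop1",np.hstack([cv2.resize(img[175:255,210:300],(400,356),interpolation=cv2.INTER_CUBIC),cv2.resize(img[150:220,335:414],(400,356),interpolation=cv2.INTER_CUBIC)]))
E
```

```text
top blue 259 [0.4768 0.2193] [0.009 0.1  ] 7.97 z [0.0246 0.1029 0.1079]
top rack 558 [0.5126 0.2238] [0.1109 0.1194] 6.69 z [0.0486 0.0641 0.0688]
top tops 355 [0.5123 0.2242] [0.0794 0.0992] 7.11 z [0.1013 0.1052 0.1082]
top slabtop 429 [ 0.572  -0.0689] [0.0237 0.1162] 15.74 z [0.0667 0.0714 0.0747]
top orange 61 [ 0.564  -0.0752] [0.0038 0.0599] 15.65 z [0.0019 0.06   0.0696]
top foot 1193 [ 0.6065 -0.0485] [0.1587 0.1686] 0.71 z [0.0067 0.0101 0.0145]
top mid(dowel) 176 [ 0.586  -0.0627] [0.0806 0.1126] 16.94 z [0.0408 0.0437 0.0551]
scene blue 932 [0.4864 0.206 ] [0.0607 0.1213] 42.56 z [0.017  0.0698 0.1071]
scene rack 1162 [0.5081 0.2235] [0.1121 0.1205] 6.98 z [0.0467 0.0609 0.0726]
scene tops 382 [0.5085 0.2221] [0.0795 0.1009] 6.52 z [0.099  0.1055 0.1083]
scene slabtop 184 [ 0.568  -0.0698] [0.0212 0.1189] 15.55 z [0.0655 0.0727 0.0749]
scene orange 78 [ 0.5621 -0.0753] [0.0068 0.0652] 15.87 z [0.0392 0.0587 0.0711]
scene foot 584 [ 0.6588 -0.1382] [0.1719 0.3475] 41.07 z [0.0057 0.0125 0.0276]
scene mid(dowel) 190 [ 0.5826 -0.0608] [0.0797 0.1111] 16.36 z [0.0407 0.0471 0.0567]
[ 0.31153293  0.59824892 -0.00084747] [ 0.77573256 -0.18577373  0.00098849]
```

View pics/crop1.png

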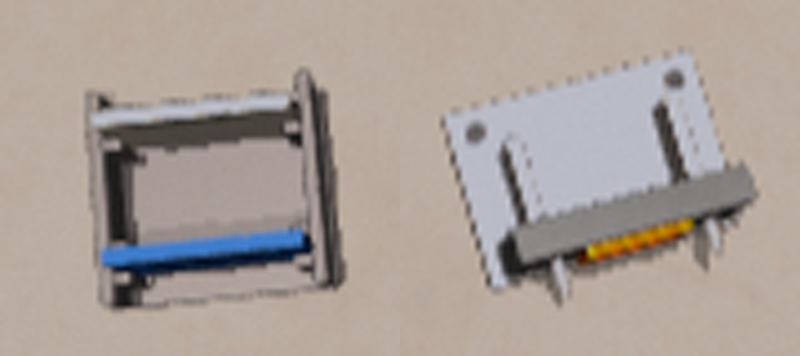

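The crop shows the rack yawed about 7° and the back half about 15.7°. The dowels point toward the robot, with the right one nearer (~705,240). Next I'll take close wrist views of both places.

```bash
cat >> h.py <<'E'
def att(a):  # tool down, closing line along world heading a (rad)
    c,s=np.cos(a),np.sin(a); return R.from_matrix(np.array([[-s,c,0],[c,s,0],[0,0,-1.]])).as_rotvec()
def best(p,a):
    o=[]
    for k in(0,np.pi):
        q=r.solve_ik(p,att(a+k))
        if q is not None:o.append((abs(q[5]),a+k,np.round(q,2)))
    return o
E
python3 - <<'E'
from h import *
c=r.camera("wrist");print(np.round(c["tool_from_camera"],3),c["fov_y"])
print(best([.52,-.08,.25],np.radians(15.7)),best([.475,.219,.07],np.radians(7)),R.from_rotvec(r.get_eef_rot()).as_matrix().round(2))
E
```

```text
[[ 0.     0.962  0.271  0.068]
 [ 1.    -0.     0.    -0.   ]
 [ 0.     0.271 -0.962 -0.142]
 [ 0.     0.     0.     1.   ]] 68.94961972333986
[(np.float64(0.49628841563916515), np.float64(0.27401669256310973), array([-0.22,  0.23,  1.56,  0.  ,  1.35, -0.5 ]))] [(np.float64(0.23980332314341135), np.float64(0.12217304763960307), array([ 0.36,  0.44,  1.75, -0.  ,  0.96,  0.24]))] [[ 0.95  0.32 -0.  ]
 [ 0.32 -0.95  0.  ]
 [ 0.   -0.   -1.  ]]
```

```bash
python3 - <<'E'
from h import *
r.goto([.545,-.09,.20],att(np.radians(15.7)))
c,P=wrist(); np.savez("w1",P=P,img=c["img"]); a=c["img"]
r.goto([.475,.205,.22],att(np.radians(7)))
c,P=wrist(); np.savez("w2",P=P,img=c["img"])
save("w12",np.hstack([cv2.resize(a,(400,250),interpolation=cv2.INTER_AREA),cv2.resize(c["img"],(400,250),interpolation=cv2.INTER_AREA)]))
print(r.get_time_s())
E
```

```text
3.4667
```

View pics/w12.png

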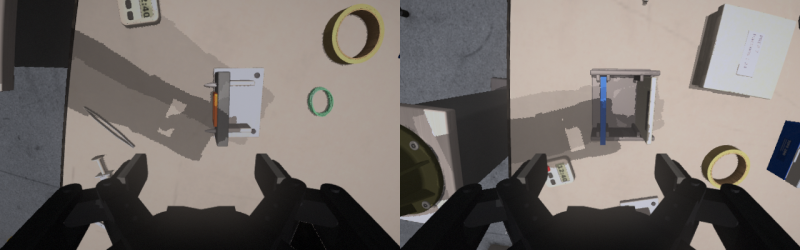

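Left: slab at about (223,107) with both dowels and the orange frame on its left side. Right: blue plate at (603,108), seen end-on in its slot. Both are in clear view, so I'll fit them.

```bash
cat >> h.py <<'E'
def rect(q,name):
    q=q[~np.isnan(q[:,0])]
    c,s,a=cv2.minAreaRect(q[:,:2].astype(np.float32)); print(name,len(q),np.round(c,4),np.round(s,4),round(a,2),'z',np.percentile(q[:,2],[5,50,95]).round(4))
E
python3 - <<'E'
from h import *
d=np.load("w1.npz");P=d["P"];z=P[...,2];hsv=cv2.cvtColor(d["img"],cv2.COLOR_RGB2HSV);H,S,V=[hsv[...,i] for i in range(3)]
m=np.zeros(z.shape,bool);m[100:240,315:440]=1
rect(P[m&(z>.066)&(z<.08)],"slabtop")
rect(P[m&(H>5)&(H<22)&(S>150)&(z>.03)],"orange")
a=np.radians(15.7);ex=np.array([np.cos(a),np.sin(a)]);ey=np.array([-ex[1],ex[0]])
q=P[m&(z>.038)&(z<.06)]; 
xy=q[:,:2]-[.57,-.0695]; L=np.c_[xy@ex,xy@ey]
for s in(1,-1):
    k=(L[:,0]<-.016)&(abs(L[:,1]-s*.038)<.008); print("dowel",s,k.sum(),L[k].min(0),L[k].max(0),L[k].mean(0),q[k,2].max())
d=np.load("w2.npz");P=d["P"];z=P[...,2];hsv=cv2.cvtColor(d["img"],cv2.COLOR_RGB2HSV);H,S,V=[hsv[...,i] for i in range(3)]
m[:]=0;m[100:245,295:430]=1
m2=m.copy();m2[:,350:]=0
rect(P[m2&(z>.099)&(z<.112)],"blue top"); rect(P[m&(z>.099)&(z<.112)],"tops"); rect(P[m&(z>.055)&(z<.07)],"rack")
E
```

```text
slabtop 2591 [ 0.5701 -0.0694] [0.0232 0.1163] 16.1 z [0.0674 0.0714 0.0726]
orange 314 [ 0.5613 -0.0716] [0.0049 0.0514] 16.47 z [0.0392 0.0672 0.0686]
dowel 1 45 [-0.0255869   0.03550482] [-0.01674488  0.04040185] [-0.02040266  0.03794213] 0.05389063875160721
dowel -1 33 [-0.02424993 -0.04086961] [-0.01687122 -0.03548772] [-0.01999433 -0.03777336] 0.05320160347548186
blue top 994 [0.4754 0.2187] [0.0084 0.0994] 6.92 z [0.1025 0.1056 0.1068]
tops 2083 [0.5103 0.2231] [0.079  0.0994] 7.19 z [0.1014 0.1054 0.1066]
rack 2290 [0.5102 0.223 ] [0.112  0.1193] 6.98 z [0.0577 0.0642 0.066 ]
```

```bash
python3 - <<'E'
from h import *
A=att(np.radians(7)); p=np.array([.4754,.2187])
r.command_gripper(.5)
r.goto([*p,.15],A)
print(r.move_l([*p,.070],v=.1,until_force=8), r.get_position(), r.get_contact_force())
r.command_gripper(0,80)
print(r.get_opening(),r.get_grip_force(),r.get_position(),r.get_contact_force())
print(r.move_l([*p,.085],v=.05,until_force=15),r.get_contact_force())
print(r.move_l([*p,.21],v=.12,until_force=15),r.get_contact_force())
c,P=wrist(); np.savez("w3",P=P,img=c["img"]); save("w3",c["img"]); print(r.get_position(),r.get_time_s())
E
```

```text
False [0.47579181 0.21884852 0.07071093] [-0.26556959 -0.19125486  0.1593584 ]
0.08099700031225589 78.39107394218445 [0.47576294 0.21882083 0.07053499] [-0.09731754 -0.55800216  5.43312554]
False [ 1.25505568  0.94742532 -1.09538859]
False [-0.19169308 -0.56207359 -1.13413579]
[0.47511021 0.21860258 0.20920664] 7.4
```

View pics/w3.png

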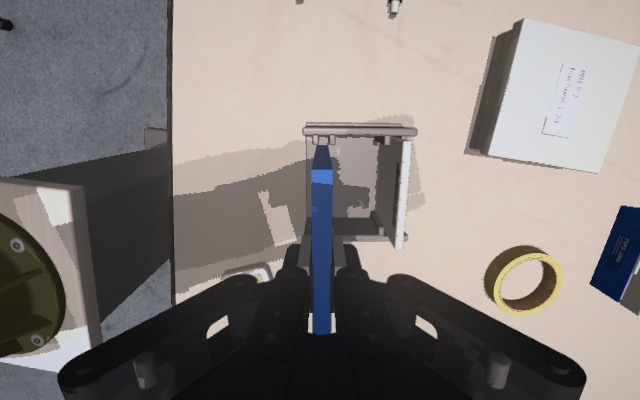

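The plate is held upright, with its top edge at col 321, rows 170–333, and its far end face above that. Next I'll measure how it sits in the hand.

```bash
python3 - <<'E'
from h import *
d=np.load("w3.npz");P=d["P"]
p=np.array([.47511021,.21860258,.20920664]);M=R.from_rotvec(att(np.radians(7))).as_matrix()
T=(P-p)@M   # tool coords
b=np.zeros(T.shape[:2],bool);b[130:345,300:345]=1
x,y,z=T[...,0],T[...,1],T[...,2]
t=b&(abs(y)<.008)&(z<-.028)&(z>-.045)
rect(T[t],"top (tool xy)")
k=b&(abs(y)<.007)&(x>.047)&(x<.056)&(z>-.033)&(z<.04)
f=np.polyfit(z[k],y[k],1);g=np.polyfit(z[k],x[k],1);print("end face",k.sum(),"tilt y/z deg",np.degrees(f[0]),"x/z",np.degrees(g[0]),"x",np.median(x[k]),"y",np.median(y[k]))
for r0 in(150,165,180,200,330): 
    j=np.where(b[r0]&(abs(y[r0])<.01)&(z[r0]<.06))[0]; print(r0,T[r0,j].mean(0).round(4) if len(j) else None)
E
```

```text
top (tool xy) 4030 [ 0.0133 -0.0002] [0.0159 0.074 ] 85.82 z [-0.0378 -0.0352 -0.0335]
end face 337 tilt y/z deg 0.0442272734019057 x/z -0.03867203431131984 x 0.04994998384128528 y -0.000943925073126503
150 [ 0.0499 -0.0009  0.0314]
165 [ 0.05   -0.0011 -0.0253]
180 [ 0.0459 -0.0011 -0.0351]
200 [ 0.0381 -0.0009 -0.0352]
330 [-0.0118 -0.0009 -0.0469]
```

```bash
cat >> h.py <<'E'
YAW=np.radians(16.1);EX=np.array([np.cos(YAW),np.sin(YAW)]);EY=np.array([-EX[1],EX[0]])
FACE=.5224;LAT=np.array([.5701,-.0694])@EY
def tgt(d,dl=0,z=.0845): return [*((FACE-.004-d)*EX+(LAT+dl)*EY),z]  # d = plate's gap to home
E
python3 - <<'E'
from h import *
r.move_l([.4754,.2187,.24],v=.2)
r.goto(tgt(.045,0,.22),att(YAW))
print(r.move_l(tgt(.045),v=.12,until_force=15),r.get_position(),tgt(.045),r.get_contact_force())
p=np.array(r.get_position());M=R.from_rotvec(r.get_eef_rot()).as_matrix()
c,P=wrist(); save("w4",c["img"]); s=r.camera("scene"); save("s4",cv2.resize(s["img"][150:230,300:400],(800,600),interpolation=cv2.INTER_CUBIC))
np.savez("w4",T=(P-p)@M,P=P,img=c["img"]); print(r.get_time_s())
E
```

```text
False [ 0.51753968 -0.08473517  0.08517992] [np.float64(0.5171662963531972), np.float64(-0.08467852848524243), 0.0845] [-0.2220236   0.05876062 -0.46967783]
10.25
```

View pics/w4.png

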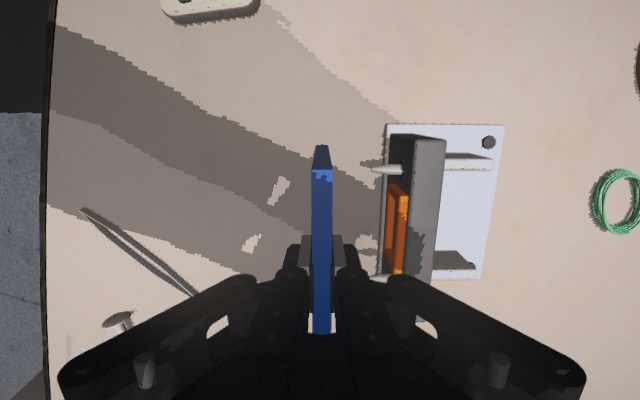

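View pics/s4.png

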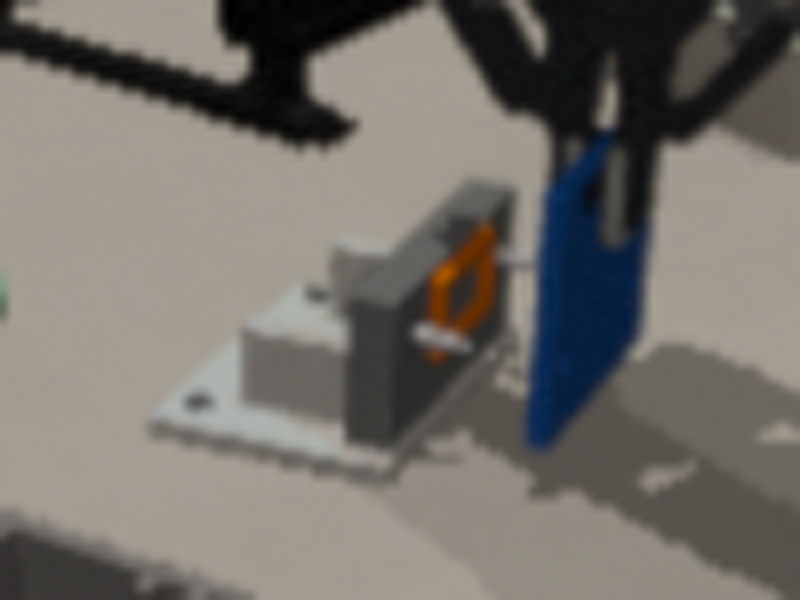

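The plate hangs square in front of the back half, with the left dowel visible at (380,169) and the frame at (398,230). Next I'll check the dowel against the hole in tool coordinates.

```bash
python3 - <<'E'
from h import *
d=np.load("w4.npz");T=d["T"];P=d["P"];x,y,z=[T[...,i] for i in range(3)]
b=np.zeros(x.shape,bool);b[155:182,355:404]=1
h=P[...,2];k=b&(h>.04)&(h<.06)
for c in range(360,404,4):
    j=k[:,c]; 
    if j.any(): print(c,j.sum(),T[:,c][j].mean(0).round(4),"x",x[:,c][j].min().round(4),x[:,c][j].max().round(4),"htop",h[:,c][j].max().round(4))
b[:]=0;b[130:290,385:450]=1
k=b&(h>.0695)&(h<.076); rect(T[k],"slab top tool")
k=b&(h>.03)&(h<.06)&(y>.035)&(y<.06)&(x>.03)
print("height slab",np.median(h[b&(h>.0695)&(h<.076)]))
b[:]=0;b[172:235,312:334]=1
k=b&(z<-.03)&(z>-.04);print("plate top h",np.median(h[k]),"x max",x[k].max(),"y",np.median(y[k]))
b[:]=0;b[146:166,314:330]=1;k=b&(z<.06);print("end x",np.median(x[k]))
E
```

```text
372 5 [0.0382 0.0299 0.0351] x 0.0369 0.0393 htop 0.0506
376 7 [0.0384 0.0322 0.0341] x 0.0365 0.0402 htop 0.0529
380 8 [0.0381 0.0346 0.0338] x 0.0356 0.0401 htop 0.053
384 10 [0.0382 0.037  0.0333] x 0.0349 0.0408 htop 0.0534
388 11 [0.0386 0.0393 0.033 ] x 0.0353 0.0412 htop 0.054
392 11 [0.0387 0.0417 0.0326] x 0.0355 0.0414 htop 0.0546
396 11 [0.0386 0.0442 0.0328] x 0.0354 0.0414 htop 0.0537
400 27 [0.0387 0.0475 0.0362] x 0.0303 0.046 htop 0.0535
slab top tool 4333 [0.0141 0.0554] [0.0879 0.0216] 0.3 z [0.0126 0.0137 0.0149]
height slab 0.07154113895649813
plate top h 0.12024361987883463 x max 0.049363423312968925 y -0.0009959055805442802
end x 0.05017406824084494
```

```bash
python3 - <<'E'
from h import *
def rep(n,s): 
    p=np.array(r.get_position()[:2]);f=np.array(r.get_contact_force())
    print(n,s,"gap %.4f lat %.4f z %.4f"%(FACE-.004-p@EX,p@EY-LAT,r.get_position()[2]),"F ex,ey,z",(f[:2]@EX).round(1),(f[:2]@EY).round(1),f[2].round(1),"t",r.get_time_s())
rep("start",0)
for d in(.02,.010,.006,.003,.001):
    s=r.move_l(tgt(d,0,.0842),v=.04,until_force=15); rep(d,s)
    if s: break
E
```

```text
start 0 gap 0.0447 lat -0.0001 z 0.0852 F ex,ey,z 0.2 1.2 -1.7 t 10.25
0.02 False gap 0.0201 lat 0.0000 z 0.0841 F ex,ey,z -0.6 0.1 -1.1 t 11.025
0.01 False gap 0.0099 lat 0.0001 z 0.0841 F ex,ey,z 0.6 -0.2 -0.7 t 11.425
0.006 False gap 0.0059 lat 0.0000 z 0.0842 F ex,ey,z 0.0 0.4 -1.3 t 11.675
0.003 False gap 0.0031 lat 0.0000 z 0.0841 F ex,ey,z -3.3 -0.2 0.2 t 11.925
0.001 False gap 0.0011 lat 0.0000 z 0.0841 F ex,ey,z -3.6 0.3 0.5 t 12.175
```

```bash
python3 - <<'E'
from h import *
r.command_gripper(0,120)
for d in(.000,-.0005,-.001,-.0015,-.002,-.0025,-.003,-.0035,-.004):
    s=r.move_l(tgt(d,0,.0842),v=.02,until_force=12); r.sleep(.1)
    p=np.array(r.get_position()[:2]);f=np.array(r.get_contact_force())
    F=f[:2]@EX
    print(d,s,"gap %.4f"%(FACE-.004-p@EX),"F",F.round(1),(f[:2]@EY).round(1),f[2].round(1),"tq",np.round(r.get_ft_torque(),2),"t",r.get_time_s())
    if F<-13: break
p=np.array(r.get_position());M=R.from_rotvec(r.get_eef_rot()).as_matrix()
c,P=wrist(); np.savez("w5",T=(P-p)@M,P=P); s=r.camera("scene"); Q=cloud(s); np.savez("s5",P=Q,img=s["img"])
save("s5",np.hstack([cv2.resize(s["img"][165:225,315:375],(400,400),interpolation=cv2.INTER_CUBIC),cv2.resize(c["img"][120:300,250:430],(400,400),interpolation=cv2.INTER_CUBIC)]))
E
```

```text
0.0 False gap 0.0001 F -4.0 0.6 -1.6 tq [-0.18  0.77  0.08] t 12.7417
-0.0005 False gap -0.0004 F -4.2 -0.4 -1.8 tq [-0.22  0.82  0.01] t 13.0917
-0.001 False gap -0.0008 F -6.7 -0.8 -1.3 tq [-0.27  1.08  0.03] t 13.4417
-0.0015 False gap -0.0009 F -8.6 0.7 1.3 tq [-0.43  1.7   0.07] t 13.7917
-0.002 False gap -0.0010 F -13.4 0.1 3.2 tq [-0.68  2.41  0.04] t 14.1417
```

View pics/s5.png

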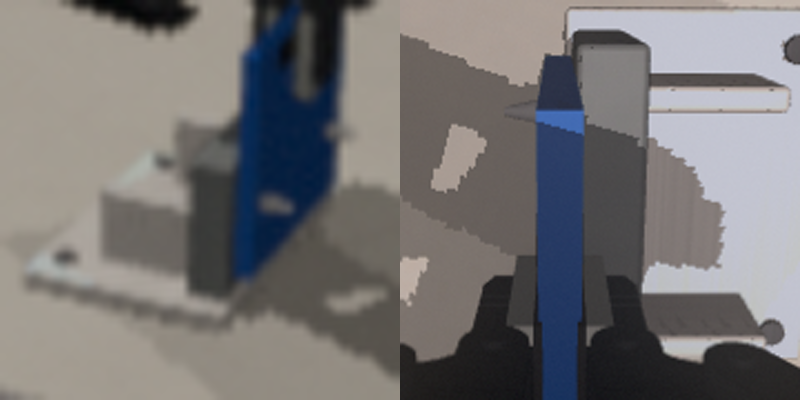

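Both views show the plate on the dowels, its far face against the slab and the left dowel tip poking through. Next I'll check tilt and gap in the depth maps.

```bash
python3 - <<'E'
from h import *
d=np.load("w5.npz");T=d["T"];P=d["P"]
p=P[...,:2]@EX-FACE;l=P[...,:2]@EY-LAT;h=P[...,2]
b=np.zeros(h.shape,bool);b[140:172,305:340]=1
k=b&(l>.047)&(l<.053)&(h>.015)&(h<.125)&(p>-.02)&(p<.004)
hs=np.arange(.02,.12,.01)
for a in hs:
    j=k&(h>=a)&(h<a+.01)
    if j.sum()>3: print("end h%.2f"%a,j.sum(),"p %.4f..%.4f"%(p[j].min(),p[j].max()),"mean %.4f"%p[j].mean())
s=np.load("s5.npz");P=s["P"];p=P[...,:2]@EX-FACE;l=P[...,:2]@EY-LAT;h=P[...,2]
hsv=cv2.cvtColor(s["img"],cv2.COLOR_RGB2HSV);k=(hsv[...,0]>100)&(hsv[...,0]<125)&(hsv[...,1]>130)&(abs(l)<.055)&(abs(p)<.03)&(h>.01)&(h<.125)
k&=(abs(l)<.047)
A=np.c_[h[k],l[k],np.ones(k.sum())];q=np.linalg.lstsq(A,p[k],rcond=None)[0];res=p[k]-A@q
g=abs(res)<.003;q=np.linalg.lstsq(A[g],p[k][g],rcond=None)[0]
print("scene front face: tilt,yaw deg",np.degrees(q[:2]).round(2),"off",q[2]+q[0]*.05,g.sum(),len(g))
print(r.get_contact_force(),r.get_ft_torque(),r.get_grip_force(),R.from_rotvec(r.get_eef_rot()).as_matrix().round(4)[2],r.get_time_s())
E
```

```text
end h0.02 20 p -0.0087..-0.0012 mean -0.0050
end h0.03 13 p -0.0085..-0.0007 mean -0.0046
end h0.04 26 p -0.0084..-0.0008 mean -0.0046
end h0.05 32 p -0.0081..-0.0004 mean -0.0038
end h0.06 38 p -0.0084..0.0025 mean -0.0035
end h0.07 117 p -0.0081..0.0040 mean 0.0002
end h0.08 46 p -0.0083..-0.0005 mean -0.0045
end h0.09 53 p -0.0081..-0.0003 mean -0.0042
end h0.10 74 p -0.0082..-0.0002 mean -0.0041
end h0.11 119 p -0.0080..-0.0001 mean -0.0040
scene front face: tilt,yaw deg [0.57 0.39] off -0.00926752174054754 253 275
[-12.64354324  -3.2359306    4.10369423] [-0.69283517  2.31989335  0.06711545] 117.95080661773682 [ 5.0e-04 -2.6e-03 -1.0e+00] 14.2417
```

The plate leans about 0.5°, leaving the bottom edge about 0.4 mm out, so I'll tilt the tool slightly to press the lower edge home.

```bash
python3 - <<'E'
from h import *
for th in(.4,.8,1.2):
    o=(R.from_rotvec(-np.radians(th)*np.array([*EY,0]))*R.from_rotvec(att(YAW))).as_rotvec()
    s=r.move_l(tgt(-.0018,0,.0842),o,v=.02,until_force=25); r.sleep(.1)
    p=np.array(r.get_position()[:2]);f=np.array(r.get_contact_force());t=np.array(r.get_ft_torque())
    print(th,s,"gap %.4f"%(FACE-.004-p@EX),"F",(f[:2]@EX).round(1),(f[:2]@EY).round(1),f[2].round(1),"tq ey",(t[:2]@EY).round(2),"t",r.get_time_s())
    a=[]
    for i in range(3):
        c,P=wrist();pp=P[...,:2]@EX-FACE;l=P[...,:2]@EY-LAT;h=P[...,2]
        b=np.zeros(h.shape,bool);b[140:172,305:340]=1
        k=b&(l>.047)&(l<.053)&(pp>-.02)&(pp<.004)
        a.append([pp[k&(h>=x)&(h<x+.01)].min() for x in np.arange(.02,.12,.01)])
    a=np.mean(a,0); print(a.round(4),"tilt deg",np.degrees(np.polyfit(np.arange(.025,.12,.01),a,1)[0]).round(2),"tool",R.from_rotvec(r.get_eef_rot()).as_matrix()[2,1].round(4))
E
```

```text
0.4 False gap -0.0009 F -11.8 0.7 2.4 tq ey 2.3 t 14.5917
[-0.0084 -0.0083 -0.0082 -0.0085 -0.0084 -0.0082 -0.0084 -0.0083 -0.0084
 -0.0084] tilt deg -0.03 tool 0.0046
0.8 False gap -0.0009 F -11.9 0.4 2.9 tq ey 2.66 t 15.0917
[-0.0081 -0.008  -0.0085 -0.0084 -0.0082 -0.0083 -0.0085 -0.0083 -0.0086
 -0.0086] tilt deg -0.31 tool 0.0114
1.2 False gap -0.0007 F -14.3 0.7 3.9 tq ey 3.05 t 15.5917
[-0.0079 -0.0079 -0.0085 -0.0084 -0.0083 -0.0088 -0.0087 -0.0086 -0.0089
 -0.0091] tilt deg -0.69 tool 0.0177
```

```bash
python3 - <<'E'
from h import *
o=(R.from_rotvec(-np.radians(.45)*np.array([*EY,0]))*R.from_rotvec(att(YAW))).as_rotvec()
s=r.move_l(tgt(-.0022,0,.0842),o,v=.02,until_force=25); r.sleep(.3)
p=np.array(r.get_position()[:2]);f=np.array(r.get_contact_force());t=np.array(r.get_ft_torque())
print(s,"gap %.4f"%(FACE-.004-p@EX),"F",(f[:2]@EX).round(1),(f[:2]@EY).round(1),f[2].round(1),"tq ey",(t[:2]@EY).round(2),"grip",r.get_grip_force(),"t",r.get_time_s())
a=[]
for i in range(3):
    c,P=wrist();pp=P[...,:2]@EX-FACE;l=P[...,:2]@EY-LAT;h=P[...,2]
    b=np.zeros(h.shape,bool);b[140:172,305:340]=1
    k=b&(l>.047)&(l<.053)&(pp>-.02)&(pp<.004)
    a.append([pp[k&(h>=x)&(h<x+.01)].min() for x in np.arange(.02,.12,.01)])
a=np.mean(a,0); print(a.round(4),"tilt deg",np.degrees(np.polyfit(np.arange(.025,.12,.01),a,1)[0]).round(2))
# top edge yaw against slab top in tool frame
p=np.array(r.get_position());M=R.from_rotvec(r.get_eef_rot()).as_matrix();T=(P-p)@M
u=np.zeros(h.shape,bool);u[120:300,300:430]=1
k=u&(h>.115)&(h<.124)&(l>.012);rect(np.c_[pp[k],l[k],h[k]],"plate top");k=u&(h>.069)&(h<.075)&(pp>-.003)&(l>.0);rect(np.c_[pp[k],l[k],h[k]],"slab top")
E
```

```text
False gap -0.0010 F -14.8 0.6 4.3 tq ey 2.92 grip 118.2694673538208 t 16.2917
[-0.0084 -0.0082 -0.0081 -0.0084 -0.0083 -0.0081 -0.0084 -0.0082 -0.0083
 -0.0083] tilt deg -0.01
plate top 1948 [-0.0018  0.0312] [0.0384 0.022 ] 89.92 z [0.1181 0.1191 0.1201]
slab top 2928 [0.0074 0.029 ] [0.0578 0.0205] 89.99 z [0.0704 0.0716 0.0727]
```

```bash
python3 -c "
from workcell import r
print(r.job_done())"
```

```text
the job is handed in; nothing more can be done
None
```

The blue plate is on both dowels and measures flush and square against the back half, with the orange frame pushed in. I handed the job in at about 16 s with the gripper still pressing at about 15 N; no verdict came back.

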